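Seat the wafer frame and lock its clamp lever

TASK

Load the wafer stage of the die bonder: with the fingertips, push the loose round wafer frame along its drum until its rim is fully home against both brass stop pins, then slide the black-knobbed clamp lever forward past its first click to the second stop, so that the frame is locked. Nothing is to be picked up or pinched: push the frame by its rim without lifting it, push the lever without taking its knob between the fingers, keep off the wafer, and leave the other things where they are.

Things in the scene. Friction and masses are not known exactly. Their poses are not given: they have to be found in the camera images.
- frame_center (a point): Centre of the loose wafer frame, half-way up its thickness: a flat white plastic ring 228 mm across, 3 mm thick, 0.14 to 0.24 kg with its blue film and dark wafer. It lies flat on the stage's steel drum, underside 45 mm above the table. It starts 25 to 50 mm short of home, towards the robot, up to 12 mm to one side, and slides easily (1 to 2 N).
- wafer: The dark violet wafer with a fine grid, 150 mm across, fixed on the blue film in the middle of the frame; origin at its centre. It is not to be touched.
- home (a point): Where frame_center is when the frame touches both stop pins: the middle of the stage. Its x axis is the stage's forward direction (away from the robot, turned with the stage by up to 0.2 rad), y its left, z up. The two brass stop pins, 10 mm thick, tops 56 mm above the table, stand 119 mm from this point, 40 degrees to either side of the x axis.
- stage: The fixed stage; origin on the table under home, same axes. Aluminium base plate 300 mm (x) by 460 mm (y), 20 mm thick; drum 190 mm across, top at 45 mm. The frame overhangs the drum, so a fingertip has 25 mm of free height under the rim. Jaws left and right of the frame, 20 mm forward of home, up to 60 mm above the table; the lever draws them in, clear above the rim.
- clamp_lever (a joint): Swing of the clamp lever, rad: 0 open (knob leans to the robot; white mark), 0.28 first detent (upright; yellow mark), 0.56 second stop, locked (leans forward; green mark). Grows as the knob is pushed along the stage's x. A spring plunger makes three rests: the ends and the detent, with humps at about 0.11 and 0.45; leaving a rest takes about 8 N at the knob. Beyond about 0.5 it drops to the stop by itself.
- lever_knob (a point): Centre of the lever's black knob, an upright barrel 21 mm thick, 30 mm long, on a 10 mm steel stalk. It runs on a 108 mm arc about a pivot below (axis along the stage's y): 60 mm forward in all, 126 mm above the table at both ends, 130 mm half-way. The grey gate housing below it (120 by 42 mm, 77 mm tall) is centred 186 mm right of home and 60 mm nearer the robot.
- chip_tray: Bystander: black chip tray, 51 mm square, 8 mm thick, lying on the left deck of the stage. Origin under its centre.
- loupe: Bystander: black eye loupe, 38 mm across, 42 mm tall, standing on the left deck of the stage. Origin under its centre.
- syringe_stand: Bystander: adhesive syringe with a green cap on a round steel foot, 60 mm across, 114 mm tall. Origin under its centre.
- wash_bottle: Bystander: white bottle with a blue cap, 64 mm across, 160 mm tall. Origin under its centre.
- collet_jar: Bystander: small amber jar with a black cap, 44 mm across, 52 mm tall. Origin under its centre.
- tweezers: Bystander: steel tweezers lying flat, 125 mm long, 8 mm high. Origin under the middle.
- hex_driver: Bystander: hex driver lying flat, orange handle, 155 mm long, 16 mm high. Origin under the middle.

How it is judged:
By the outcome, as a careful person would: the job done as asked, in the order asked, and still so for the second after the job is handed in, with the robot touching nothing.
It also fails if it takes over 48 s, if anything falls off the work surface, if the arm or the gripper's body presses on something with over 40 N, if the wrist force passes 120 N, or if a joint passes its speed limit or range.

ROBOT

A 6-joint arm with a two-finger parallel gripper is mounted at the origin on the work surface. World frame = base frame: x ahead of the robot, y to its left, z up, the work surface at z = 0. Lengths are in m, angles in rad, forces in N, time in s.
With the tool pointing down it reaches from about 0.35 to 0.775 m from the base axis. Payload 5.5 kg.
Tool frame: the origin (TCP) lies between the finger pads; the fingertips stand 19 mm ahead of it and the grasp point (between the pads) is the TCP; z points along the fingers, y is the direction in which the jaws open and shut (so a half turn about z gives the same grasp; the last joint's range is limited). The gripper opens to 85 mm and grips with 20 to 120 N. Pads are 22 mm wide; open, the fingers measure 114 mm over their backs; the gripper's body (76 mm by 85 mm) begins 54 mm behind the grasp point. The pads swing forward as they close: fully open they stand 13 mm farther back than shut.
Start: joints at [-1.363, 0.313, 0.046, 1.304, 0, 1.431], TCP at [0.196, -0.541, 0.25] pointing down, gripper open.
Joint ranges: [-2.76, 2.76], [-0.86, 1.69], [-1.03, 1.26], [-2.2, 2.34], [-1.47, 1.5], [-3.14, 3.14]. Speed limits (rad/s): [2.57, 2.57, 3.14, 3.14, 3.14, 3.14].

INTERFACE

Orientations are given as a unit quaternion [w, x, y, z].
In Python, from workcell import get_state, cams, workorder gives the robot as it stands.
- The arm moves only by the tool play_rows, never from a script. Its argument "series" is text: rows parted by semicolons, each of 7 numbers parted by spaces: the opening in per cent of the stroke, from 0 (shut) to 100 (fully open), then the shift along the tool's x, y, z in cm, then the turn, a rotation vector about the tool's x, y, z in degrees. A call has 1 to 12 rows; each row shifts and turns the commanded pose from where the row before left it, along the tool's axes as they then stand; what a row does not reach is not made up. A row lasts 1/8 s, in which the tool goes at most 62.5 mm and 10.7 degrees, less where a joint would pass 70% of its speed; a pose out of reach is approached as far as the arm can. A call with a gripper value outside its range is refused whole. The fingers move at their own pace and stop on an object; "newtons" is the grip in N (left out, the last holds). Time passes only in rows, so rows that do not move let the fingers close. It gives the time, the measured TCP pose, the force and the opening at its end, in the units of the state.
- get_state(): the state, without advancing time (a new reading comes with each control period).
- cams.read_camera(name): name is "side" or "top" or "wrist"; returns the picture (420x560x3 uint8, red, green, blue); there is no depth.
- cams.get_calibration(name): a dict with "fx", "fy", "cx", "cy" (pixels), "rvec" (rotation vector, rad) and "tvec" (3), from world to camera coordinates, as OpenCV has them. Camera axes: x right, y down, z forward; pixel columns grow to the right and rows downward; lengths in m; the calibration is good to about 2 mm. A picture is of the moment at which its call begins: read the wrist's pose just before it. get_calibration takes no time and is no camera call; for the wrist camera it gives the pose at the moment of the call.
- workorder.hand_in(): hands the job in, once; it reports no verdict.
The state is a dict: "clock": time; "joint_pos": joint angles; "qvel": joint speeds; "tau": joint torques, N m; "tcp_pos": TCP position; "orientation": TCP orientation; "wrist_force": force on the tool from outside, world axes, zero at the start; "ft_torque": the same for the moment, N m; "finger_gap": finger opening in m.
Only numpy, scipy, OpenCV 4.12 (cv2) and the standard library are available. Lean on these libraries where they do the work, as an engineer would, in place of code of your own. Each camera call takes 0.05 s, during which the arm holds its last target.

## Working session

There is one attempt and no reset: what is moved stays moved. The work goes in short steps, Python scripts to look and compute and a tool call to move; the robot and the scene stay as the last step left them, time stands still between calls to the robot, and variables do not carry over. Pictures are saved under pics/ and viewed, and the job is handed in when it is done.

Besides the shell and the picture viewer there is one more tool, called after ">>>" as name(argument=value, ...), one argument or row to a line, values as JSON. play_rows: Moves the arm, as the interface text tells. Its arguments: {"type":"object","properties":{"series":{"type":"string"},"newtons":{"type":"number"}},"required":["series"]}

```bash
mkdir -p pics; ls; python3 - <<'E'
from workcell import get_state,cams
import cv2
print(get_state())
for n in("side","top","wrist"):
    cv2.imwrite(f"pics/{n}0.png",cams.read_camera(n)[:,:,::-1]); print(n,cams.get_calibration(n))
E
```

```text
pics
{'clock': 0.0, 'joint_pos': array([-1.36259606e+00,  3.13988552e-01,  4.49856749e-02,  1.30362525e+00,
       -8.19532259e-06,  1.43119554e+00]), 'qvel': array([ 1.18631768e-03, -2.79800476e-05, -1.33986716e-04, -1.07683633e-03,
        1.73421211e-03,  1.40958934e-03]), 'tau': array([-3.92864576e-04, -4.80628610e+01,  2.98532850e+01,  1.94053422e-02,
       -1.68742554e-04,  4.24206888e-06]), 'tcp_pos': array([ 0.19586522, -0.54009701,  0.24941834]), 'orientation': array([-9.15220956e-04,  9.84916957e-01,  1.73025284e-01, -3.55042316e-05]), 'wrist_force': array([ 0.24550032, -0.10571179, -0.31804235]), 'ft_torque': array([ 0.00322347,  0.04229494, -0.01821411]), 'finger_gap': 0.08571388563212788}
side {'fx': 425.46634803791414, 'fy': 425.46634803791414, 'cx': 278.7816528722077, 'cy': 212.88896527943388, 'rvec': array([ 0.67157383, -2.62213733,  1.19282861]), 'tvec': array([0.46721888, 0.2156212 , 1.13802153])}
top {'fx': 483.1707900346435, 'fy': 483.1707900346435, 'cx': 275.15032932203104, 'cy': 214.1602523559291, 'rvec': array([ 2.13772599, -2.09336889,  0.19975533]), 'tvec': array([0.04102984, 0.54471286, 1.41806542])}
wrist {'fx': 323.1006552296049, 'fy': 323.1006552296049, 'cx': 279.97465478755356, 'cy': 205.03338296195972, 'rvec': array([-2.36706527,  1.65929721,  0.24756573]), 'tvec': array([-0.57455935, -0.03741638,  0.37872126])}
```

View pics/top0.png

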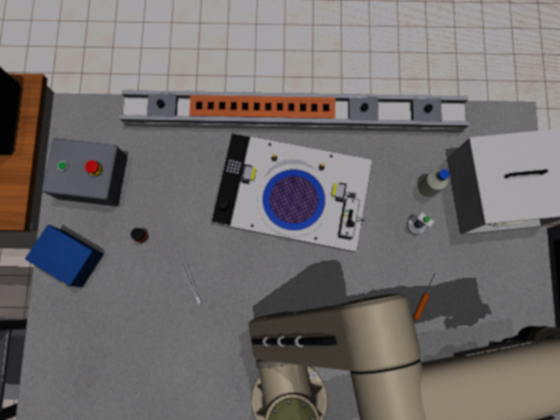

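View pics/side0.png

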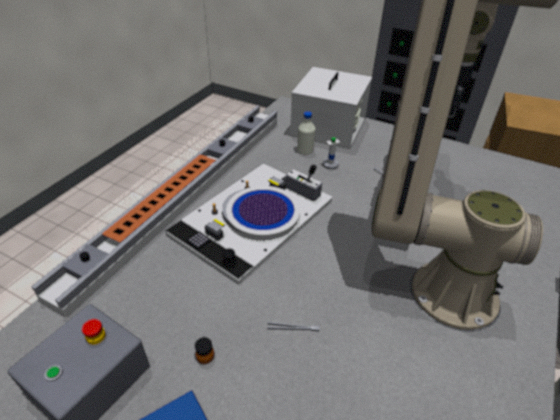

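View pics/wrist0.png

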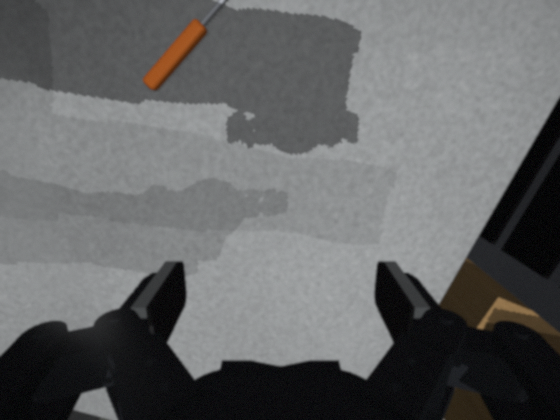

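The top view shows the stage's corners near (233,135), (371,158), (357,250) and (213,222). The frame is at about (294,198), the pins are at (275,157) and (322,166), and the lever gate is at about (350,215). I'll enlarge this to measure it.

```bash
python3 - <<'E'
import cv2
a=cv2.imread("pics/top0.png")[125:260,205:385]; cv2.imwrite("pics/topz.png",cv2.resize(a,None,fx=4.4,fy=4.4,interpolation=cv2.INTER_CUBIC))
a=cv2.imread("pics/side0.png")[155:285,160:340]; cv2.imwrite("pics/sidez.png",cv2.resize(a,None,fx=4.4,fy=4.4,interpolation=cv2.INTER_CUBIC))
E
```

```text
(no output)
```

View pics/topz.png

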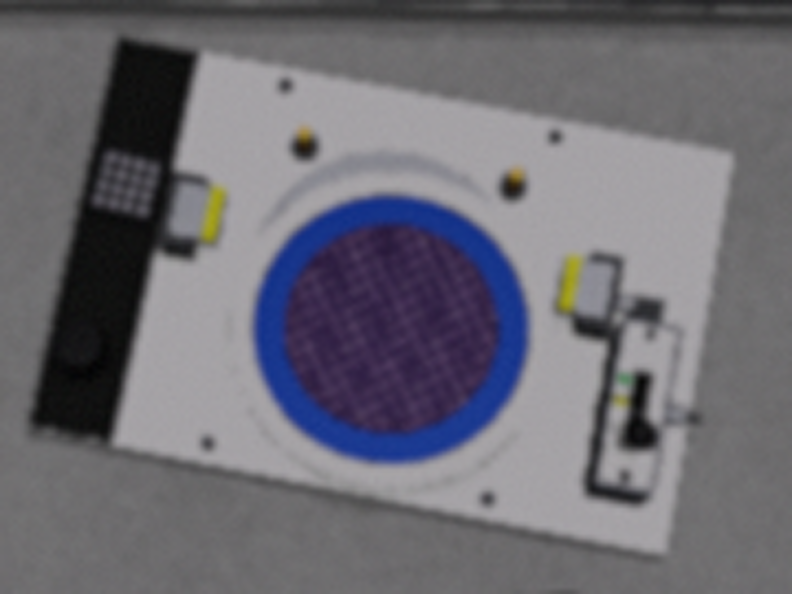

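View pics/sidez.png

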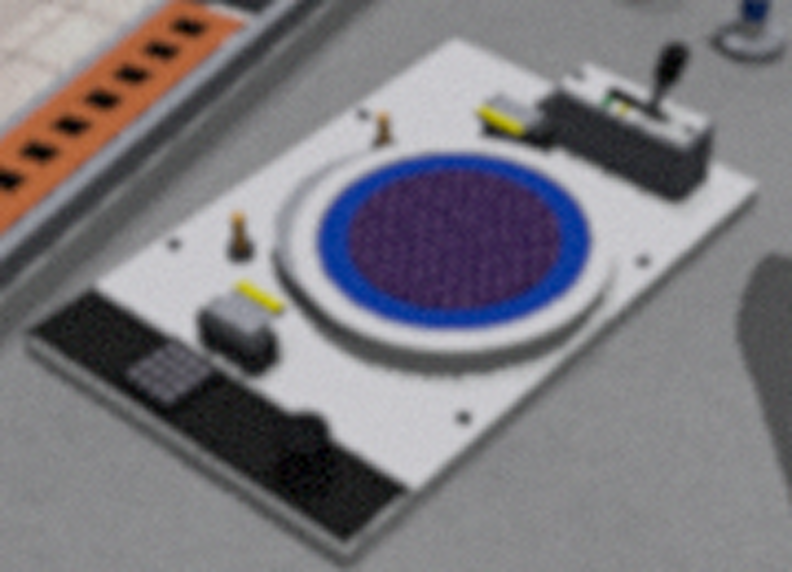

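The top zoom shows the frame short of the pins. In crop pixels, the pin tops are at (304,133) and (516,175), the plate corners at (120,40), (734,152), (667,555) and (32,432), and the knob at about (638,430).

```bash
cat > h.py <<'E'
import cv2,numpy as np
from workcell import cams,get_state
def ray(cal,uv,z):
    K=np.array([[cal['fx'],0,cal['cx']],[0,cal['fy'],cal['cy']],[0,0,1]])
    R=cv2.Rodrigues(cal['rvec'])[0];t=cal['tvec'];c=-R.T@t
    d=R.T@np.linalg.inv(K)@np.array([uv[0],uv[1],1.]);return c+d*(z-c[2])/d[2]
def proj(cal,P):
    K=np.array([[cal['fx'],0,cal['cx']],[0,cal['fy'],cal['cy']],[0,0,1]])
    return cv2.projectPoints(np.array([P],float),cal['rvec'],cal['tvec'],K,None)[0].ravel()
def blue(img,roi):  # rgb
    h=cv2.cvtColor(img,cv2.COLOR_RGB2HSV); m=cv2.inRange(h,(105,150,60),(130,255,255))
    mm=np.zeros_like(m);x0,y0,x1,y1=roi;mm[y0:y1,x0:x1]=m[y0:y1,x0:x1]
    c=max(cv2.findContours(mm,0,1)[0],key=cv2.contourArea); return cv2.fitEllipse(cv2.convexHull(c)),c
E
python3 - <<'E'
from h import *
C=cams.get_calibration
for n,roi in(("top",(255,160,335,240)),("side",(220,180,305,240))):
    e,c=blue(cv2.imread(f"pics/{n}0.png")[:,:,::-1].copy(),roi); 
    pts=np.array([ray(C(n),p[0]+0.,.0475)[:2] for p in cv2.convexHull(c)],np.float32)
    print(n,e,"world ellipse",cv2.fitEllipse(pts*1000))
t=C("top")
off=lambda p,o:((p[0]+.5)/4.4-.5+o[0],(p[1]+.5)/4.4-.5+o[1])
P=[ray(t,off(p,(205,125)),.056)[:2] for p in((304,133),(516,175))]
Ps=[ray(C("side"),off(p,(160,155)),.056)[:2] for p in((238,216),(383,116))]
cor=[ray(t,off(p,(205,125)),.02)[:2] for p in((120,40),(734,152),(667,555),(32,432))]
cors=[ray(C("side"),off(p,(160,155)),.02)[:2] for p in((28,338),(457,38),(757,183),(345,555))]
for P,cor in((P,cor),(Ps,cors)):
    d=P[0]-P[1];yaw=np.arctan2(-d[0],d[1]);m=(P[0]+P[1])/2
    f=np.array([np.cos(yaw),np.sin(yaw)])
    print("pins",P,np.linalg.norm(d),"yaw",yaw,"home",m-f*.119*np.cos(np.radians(40)))
    print("corners",np.round(cor,4),"center",np.mean(cor,axis=0))
    d=(cor[0]+cor[3]-cor[1]-cor[2])if P is not Ps else cor[0]+cor[3]-cor[1]-cor[2]
    print("yaw",np.arctan2(-d[0],d[1]))
print("knob top z.144",ray(t,off((638,430),(205,125)),.135)[:2], "side", ray(C("side"),off((672,58),(160,155)),.126)[:2])
E
```

```text
top ((293.36480712890625, 199.39024353027344), (59.200233459472656, 60.85261154174805), 94.72930145263672) world ellipse ((593.504150390625, -2.4801435470581055), (186.772216796875, 187.2015380859375), 23.690540313720703)
side ((262.7027893066406, 209.5384979248047), (38.318965911865234, 60.18482971191406), 89.53997802734375) world ellipse ((588.919921875, -2.8639819622039795), (180.23199462890625, 185.03936767578125), 121.98965454101562)
pins [array([0.73151754, 0.06096307]), array([ 0.70355312, -0.08915095])] 0.15269652522526253 yaw -0.18417673537960919 home [0.62791779 0.00260072]
corners [[ 0.8118  0.1979]
 [ 0.7351 -0.25  ]
 [ 0.441  -0.1983]
 [ 0.519   0.2487]] center [ 6.26752507e-01 -4.30863210e-04]
yaw -0.1711062625583623
pins [array([0.72676737, 0.06028594]), array([ 0.6992295 , -0.08870864])] 0.15151804752988515 yaw -0.18276217487605978 home [0.62335736 0.00235653]
corners [[ 0.8035  0.2018]
 [ 0.7277 -0.2496]
 [ 0.438  -0.1968]
 [ 0.516   0.2567]] center [0.62128729 0.00304506]
yaw -0.1683822242631219
knob top z.144 [ 0.5081176  -0.16187434] side [ 0.50523941 -0.17203446]
```

>>> play_rows(
  series="100 0 0 0 0 0 -10.5;100 0 0 0 0 0 -10.5;100 0 0 0 0 0 -10.5;100 0 0 0 0 0 -10.5;100 0 0 0 0 0 -10.5;100 0 0 0 0 0 -10.5;100 0 0 0 0 0 -10.5;100 0 0 0 0 0 -10.5;100 0 0 0 0 0 -10.5;100 0 0 0 0 0 -10.5;100 0 0 0 0 0 -10.5;100 0 0 0 0 0 -10.5",
)

```text
clock: 1.65
tcp_pos: [0.1959, -0.5404, 0.2499]
orientation: [-0.0, 0.29, 0.957, 0.0]
wrist_force: [-0.2, 0.7, -0.4]
finger_gap: 0.0855
```

>>> play_rows(
  series="100 0 0 0 0 0 -8;100 0 0 0 0 0 -8;100 0 0 0 0 0 -8;100 0 0 0 0 0 0",
)

```text
clock: 2.15
tcp_pos: [0.1959, -0.5404, 0.25]
orientation: [-0.0, 0.089, 0.996, 0.0]
wrist_force: [-1.0, 0.3, -0.2]
finger_gap: 0.0852
```

```bash
cat >> h.py <<'E'
from scipy.spatial.transform import Rotation as Ro
def totool(target):
    s=get_state();q=s['orientation'];R=Ro.from_quat([q[1],q[2],q[3],q[0]]).as_matrix()
    return np.round(R.T@(np.array(target)-s['tcp_pos'])*100,2),R
YAW=-.173;HOME=np.array([.625,.0015])
def stg(x,y,z): 
    c,s=np.cos(YAW),np.sin(YAW);return np.array([HOME[0]+c*x-s*y,HOME[1]+s*x+c*y,z])
def tostg(p):
    c,s=np.cos(YAW),np.sin(YAW);d=np.array(p[:2])-HOME;return np.array([c*d[0]+s*d[1],-s*d[0]+c*d[1]])
E
python3 - <<'E'
from h import *
f=np.array([.591,-.0027]);print("frame stg",tostg(f))
d,R=totool(np.append(stg(-.033-.165,tostg(f)[1],.2)[:2],.2));print(d,R.round(3),get_state()['tcp_pos'],get_state()['clock'],get_state()['joint_pos'])
E
```

```text
frame stg [-0.03276949 -0.00999001]
[-12.88  59.82   5.03] [[-0.984  0.176 -0.   ]
 [ 0.176  0.984  0.001]
 [ 0.     0.001 -1.   ]] [ 0.19594502 -0.54041195  0.24996161] 2.15 [-1.36257995e+00  3.13519797e-01  4.56616765e-02  1.30359795e+00
  5.36654138e-06 -1.18530619e+00]
```

>>> play_rows(
  series="100 -1.1 5 0 0 0 0;100 -1.1 5 0 0 0 0;100 -1.1 5 0 0 0 0;100 -1.1 5 0 0 0 0;100 -1.1 5 0 0 0 0;100 -1.1 5 0 0 0 0;100 -1.1 5 0 0 0 0;100 -1.1 5 0 0 0 0;100 -1.1 5 0 0 0 0;100 -1.1 5 0 0 0 0;100 -1 5 0 0 0 0;100 -0.9 4.8 0 0 0 0",
)

```text
clock: 3.65
tcp_pos: [0.428, 0.0273, 0.2504]
orientation: [0.0, 0.089, 0.996, -0.0]
wrist_force: [-0.1, -0.8, -0.6]
finger_gap: 0.0856
```

>>> play_rows(
  series="100 0 0 5 0 0 0;100 0 0 0 0 0 0;100 0 0 0 0 0 0",
)

```text
clock: 4.03
tcp_pos: [0.4279, 0.0253, 0.2013]
orientation: [0.0, 0.089, 0.996, -0.0]
wrist_force: [-0.2, -0.1, 0.4]
finger_gap: 0.0852
```

```bash
python3 - <<'E'
from h import *
s=get_state();print(s['tcp_pos'],tostg(s['tcp_pos']),s['joint_pos'],s['clock'],cams.get_calibration("wrist"))
for n in("top","wrist","side"):cv2.imwrite(f"pics/{n}1.png",cams.read_camera(n)[:,:,::-1])
E
```

```text
[0.42789209 0.02526192 0.20133091] [-0.19825597 -0.01052261] [-1.28671271e-01  5.38282068e-02 -3.95827349e-01  1.12053452e+00
 -1.46855786e-04  4.88843421e-02] 4.025 {'fx': 323.1006552296049, 'fy': 323.1006552296049, 'cx': 279.97465478755356, 'cy': 205.03338296195972, 'rvec': array([-2.22558141, -1.86186536, -0.27711624]), 'tvec': array([-0.10027556, -0.42231825,  0.21032839])}
```

View pics/wrist1.png

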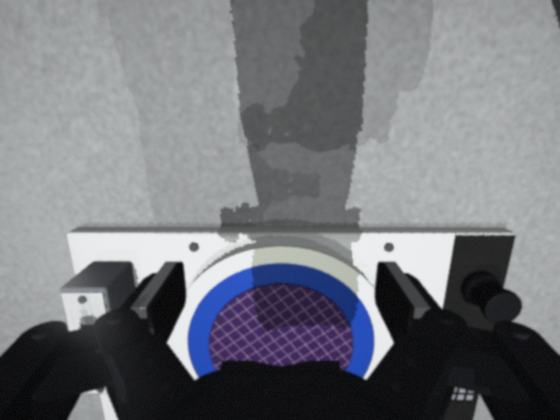

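View pics/side1.png

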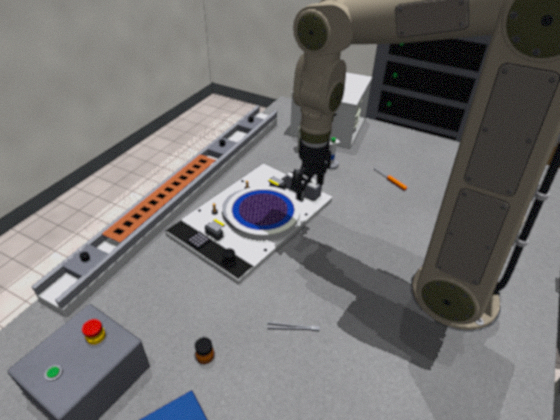

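The wrist view has the plate's front edge level along row ~232, so the yaw is right. The frame is centred between the finger tips: the tips are at (184,262) and (377,262), and the film spans columns 188–374. Next I'll work out the tip height from the tip pixels.

```bash
python3 - <<'E'
from h import *
c=cams.get_calibration("wrist");s=get_state();q=s['orientation'];R=Ro.from_quat([q[1],q[2],q[3],q[0]]).as_matrix()
K=np.array([[c['fx'],0,c['cx']],[0,c['fy'],c['cy']],[0,0,1]]);Rc=cv2.Rodrigues(c['rvec'])[0];cc=-Rc.T@c['tvec']
o=R.T@(cc-s['tcp_pos']);print("cam in tool",o, "axis",R.T@Rc.T@[0,0,1])
for uv,y in(((184,262),.0427),((377,262),.0427),((184,300),.0427),((377,300),.0427)):
    d=R.T@Rc.T@np.linalg.inv(K)@[uv[0],uv[1],1]; k=(np.sign(d[1])*y-o[1])/d[1];print(uv,o+k*d)
e,cn=blue(cv2.imread("pics/wrist1.png")[:,:,::-1].copy(),(150,240,420,380))
P=np.array([ray(c,p[0]+0.,.0475)[:2] for p in cv2.convexHull(cn)])
print([tostg(ray(c,p,.02)) for p in((70,232),(513,235),(456,235))])
P=[tostg(p) for p in P];P=np.array(P);print(P[:,0].min(),P[:,1].min(),P[:,1].max())
E
```

```text
cam in tool [ 7.39656758e-02 -8.69078757e-05 -1.22988964e-01] axis [-2.90905646e-01 -1.03604641e-04  9.56751741e-01]
(184, 262) [ 0.00804898 -0.0427      0.0068642 ]
(377, 262) [0.00846629 0.0427     0.00606586]
(184, 300) [-0.00809246 -0.0427      0.00196283]
(377, 300) [-0.00756747  0.0427      0.00118429]
[array([-0.15031603, -0.22384186]), array([-0.14495974,  0.22557551]), array([-0.14522814,  0.16767388])]
-0.12667549831677244 -0.10635311834041186 0.08406180910724384
```

>>> play_rows(
  series="100 0 0 5.5 0 0 0;100 0 0 5.5 0 0 0;100 0 0 5.3 0 0 0;100 0 0 0 0 0 0;100 -1.5 0 0 0 0 0;100 -1.5 0 0 0 0 0;100 -1 0 0 0 0 0;100 0 0 0 0 0 0;100 0 0 0 0 0 0",
)

```text
clock: 5.3
tcp_pos: [0.4666, 0.0187, 0.0373]
orientation: [-0.0, 0.088, 0.996, -0.0]
wrist_force: [0.6, -0.1, -0.8]
finger_gap: 0.0856
```

```bash
python3 - <<'E'
from h import *
s=get_state();print(s['tcp_pos'],tostg(s['tcp_pos']),s['wrist_force'],s['clock'])
for n in("wrist","side"):
  a=cams.read_camera(n)[:,:,::-1]
  if n=="side":a=cv2.resize(a[155:285,160:340],None,fx=4.4,fy=4.4,interpolation=cv2.INTER_CUBIC)
  cv2.imwrite(f"pics/{n}2.png",a)
E
```

```text
[0.46656612 0.01869447 0.03731859] [-0.15902873 -0.01033474] [ 0.56377499 -0.1488492  -0.76591602] 5.3
```

View pics/wrist2.png

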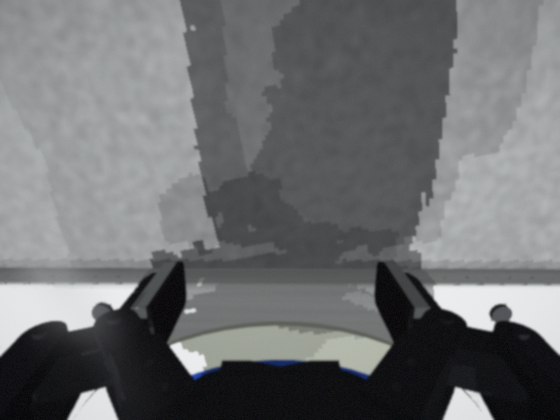

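View pics/side2.png

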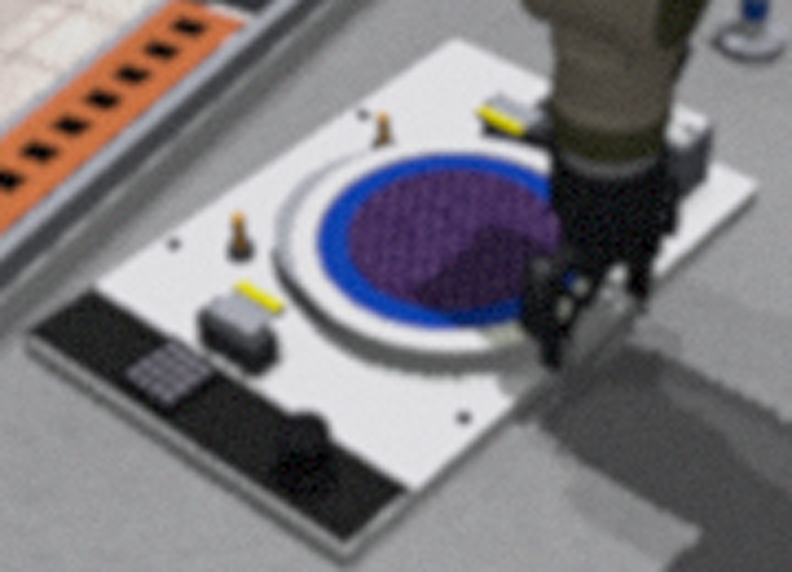

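The wrist view shows both fingers straddling the rear rim with a small gap. The rim apex is near (275,323), about central. Now I'll push gently along the diagonal.

>>> play_rows(
  series="100 -0.4 0 0 0 0 0;100 -0.4 0 0 0 0 0;100 -0.35 0.13 0 0 0 0;100 -0.35 0.13 0 0 0 0;100 -0.35 0.13 0 0 0 0;100 -0.35 0.13 0 0 0 0;100 -0.35 0.13 0 0 0 0;100 -0.35 0.13 0 0 0 0;100 -0.35 0.13 0 0 0 0;100 -0.35 0.13 0 0 0 0;100 0 0 0 0 0 0",
)

```text
clock: 6.78
tcp_pos: [0.5048, 0.0226, 0.0373]
orientation: [0.0, 0.088, 0.996, 0.0]
wrist_force: [-0.3, 0.1, -0.2]
finger_gap: 0.0853
```

```bash
cat > look.py <<'E'
import sys
from h import *
k=sys.argv[1]
s=get_state();print(s['tcp_pos'],tostg(s['tcp_pos']),"F",s['wrist_force'].round(2),s['clock'])
b=[]
for n,o in(("top",(205,125)),("side",(160,155))):
  a=cams.read_camera(n)[:,:,::-1]
  b.append(cv2.resize(a[o[1]:o[1]+130,o[0]:o[0]+180],None,fx=4.4,fy=4.4,interpolation=cv2.INTER_CUBIC))
cv2.imwrite(f"pics/t{k}.png",b[0]);cv2.imwrite(f"pics/s{k}.png",b[1])
E
python3 look.py 3
```

```text
[0.50484477 0.02259842 0.03734203] [-1.21993497e-01  1.00154839e-04] F [-0.35  0.15 -0.24] 6.775
```

View pics/s3.png

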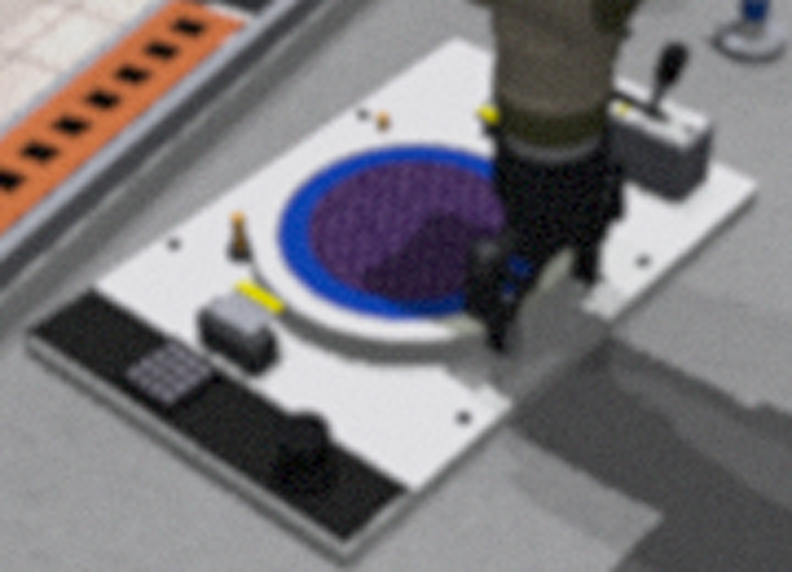

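View pics/t3.png

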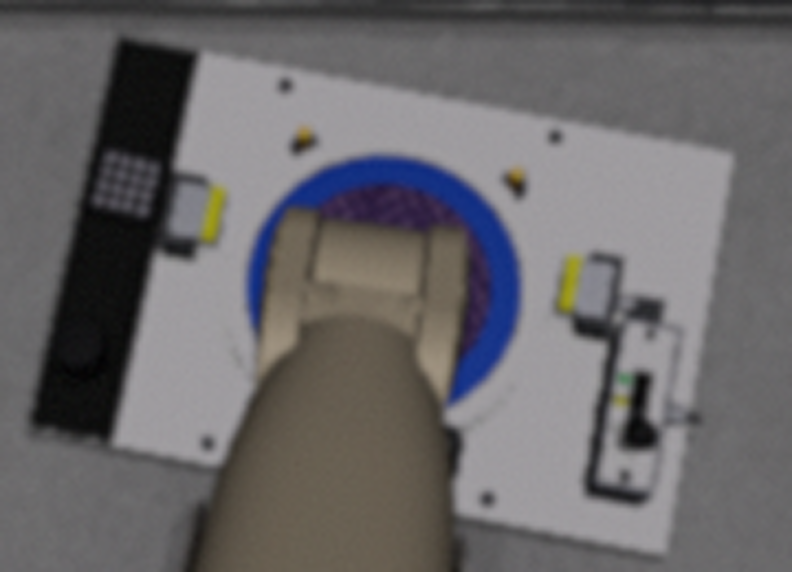

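The frame has moved to just short of both pins: the side view shows its rim near the left pin at (240,245) and the right pin at (383,122). I'll go on in small steps and watch the force.

>>> play_rows(
  series="100 -0.15 0 0 0 0 0;100 -0.15 0 0 0 0 0;100 -0.1 0 0 0 0 0;100 -0.1 0 0 0 0 0;100 0 0 0 0 0 0",
)

```text
clock: 7.5
tcp_pos: [0.5093, 0.0216, 0.0373]
orientation: [0.0, 0.088, 0.996, -0.0]
wrist_force: [-2.0, 0.8, 0.2]
finger_gap: 0.0855
```

>>> play_rows(
  series="100 -0.1 0 0 0 0 0;100 0 0 0 0 0 0",
)

```text
clock: 7.75
tcp_pos: [0.5103, 0.0215, 0.0373]
orientation: [0.0, 0.088, 0.996, -0.0]
wrist_force: [-1.3, 0.2, 0.5]
finger_gap: 0.0855
```

>>> play_rows(
  series="100 -0.1 0 0 0 0 0;100 0 0 0 0 0 0",
)

```text
clock: 8.0
tcp_pos: [0.5113, 0.0213, 0.0373]
orientation: [0.0, 0.088, 0.996, -0.0]
wrist_force: [-1.3, 0.2, -0.2]
finger_gap: 0.0851
```

>>> play_rows(
  series="100 -0.1 0 0 0 0 0;100 -0.1 0 0 0 0 0;100 0 0 0 0 0 0",
)

```text
clock: 8.38
tcp_pos: [0.5119, 0.0212, 0.037]
orientation: [-0.001, 0.088, 0.996, 0.0]
wrist_force: [-6.2, 0.1, 3.2]
finger_gap: 0.0855
```

>>> play_rows(
  series="100 -0.1 0 0 0 0 0;100 0 0 0 0 0 0",
)

```text
clock: 8.62
tcp_pos: [0.512, 0.0211, 0.0369]
orientation: [-0.002, 0.088, 0.996, 0.0]
wrist_force: [-7.1, 1.1, 5.1]
finger_gap: 0.0854
```

```bash
python3 look.py 4
```

```text
[0.51201995 0.02113421 0.03691223] [-1.14673374e-01 -1.07073687e-04] F [-7.14  1.05  5.14] 8.625
```

View pics/s4.png

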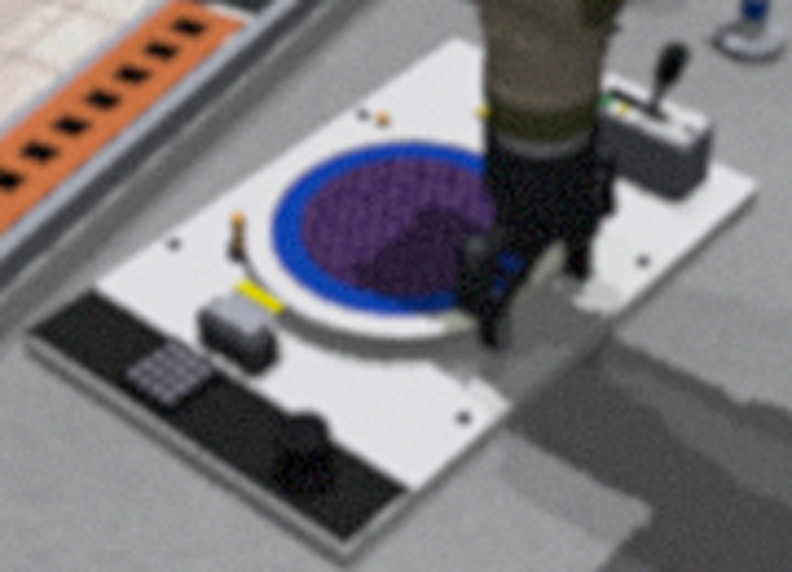

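View pics/t4.png

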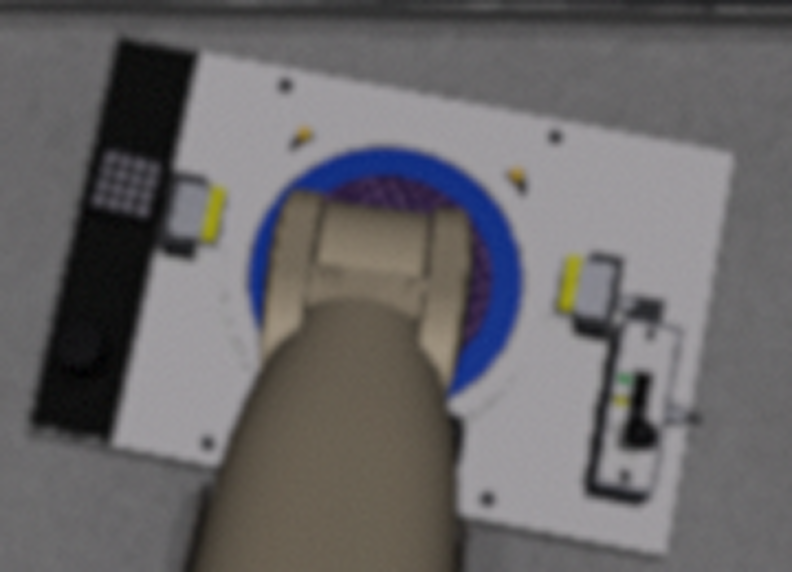

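Force at contact is 7 N straight back along the stage axis with no side component, so both pins must be bearing. I'll press slightly more, back off, lift and verify.

>>> play_rows(
  series="100 -0.1 0 0 0 0 0;100 0 0 0 0 0 0",
)

```text
clock: 8.98
tcp_pos: [0.5122, 0.0212, 0.0368]
orientation: [-0.003, 0.088, 0.996, 0.0]
wrist_force: [-8.3, 2.1, 4.3]
finger_gap: 0.0852
```

>>> play_rows(
  series="100 0.3 0 0 0 0 0;100 0.5 0 0 0 0 0;100 2 0 0 0 0 0;100 3 0 0 0 0 0;100 2.5 0 -2 0 0 0;0 0 0 -6 0 0 0;0 0 -2 -6 0 0 0;0 0 -5 -2 0 0 0;0 0 -5 0 0 0 0;0 0 -4 0 0 0 0;0 0 0 0 0 0 0",
)

```text
clock: 10.35
tcp_pos: [0.4059, -0.1247, 0.1971]
orientation: [0.001, 0.09, 0.996, -0.001]
wrist_force: [1.0, 0.1, -0.2]
finger_gap: 0.0001
```

```bash
python3 look.py 5; python3 - <<'E'
from h import *
for n,roi in(("top",(255,140,335,240)),("side",(205,170,305,240))):
    im=cams.read_camera(n); e,c=blue(im,roi)
    pts=np.array([ray(cams.get_calibration(n),p[0]+0.,.0475)[:2] for p in cv2.convexHull(c)],np.float32)
    w=cv2.fitEllipse(pts*1000);print(n,w)
E
```

```text
[ 0.40586169 -0.12471197  0.1970868 ] [-0.19414127 -0.16205008] F [ 0.98  0.1  -0.24] 10.35
top ((628.7966918945312, 1.9555740356445312), (186.8311309814453, 187.18862915039062), 176.11744689941406)
side ((624.35693359375, 1.3926540613174438), (180.14979553222656, 185.4488983154297), 123.50328826904297)
```

View pics/s5.png

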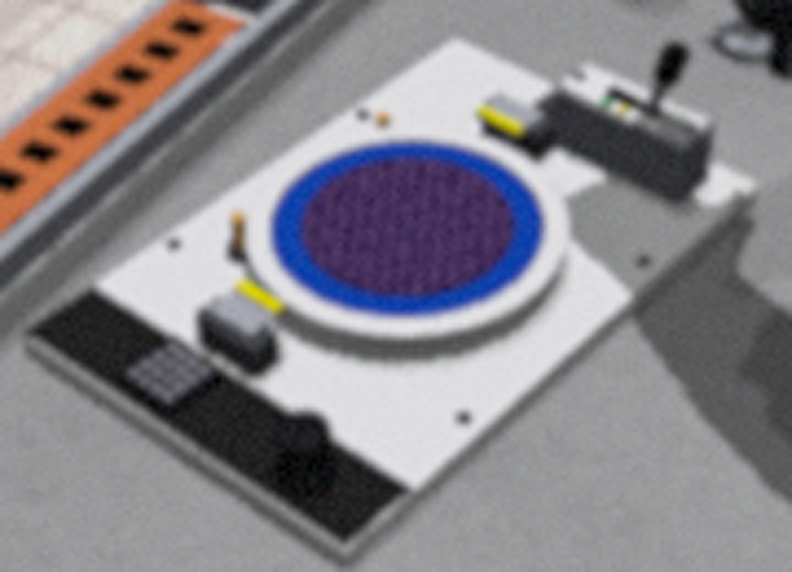

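View pics/t5.png

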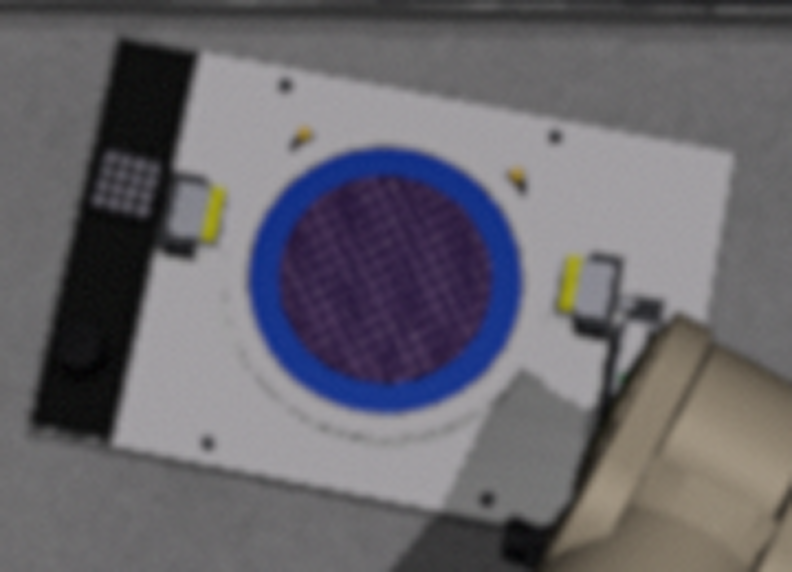

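The frame's measured centre is 118.5 and 117.9 mm from the pins in the top view (119 when home), and both rims look in contact in the pictures. So it is home. Next is the lever.

```bash
python3 - <<'E'
from h import *
print(tostg([.507,-.162]),tostg([.505,-.172]))
a=cams.get_calibration("side")
print(totool(stg(-.14,-.186,.132))[0])
for z in(.126,):
  for x in (-.09,-.06,-.03):print(x,[ (proj(cams.get_calibration(n),stg(x,-.186,z if x!=-.06 else .13))-o)*4.4 for n,o in(("top",(205,125)),("side",(160,155)))])
E
```

```text
[-0.08809397 -0.18137172] [-0.08834273 -0.19156673]
[-5.51 -2.7   6.46]
-0.09 [array([641.00452008, 436.58029535]), array([668.05101227,  60.76300754])]
-0.06 [array([649.40389756, 391.24783787]), array([634.26182488,  40.7141126 ])]
-0.03 [array([655.88803835, 348.64304532]), array([600.49750495,  30.11865951])]
```

>>> play_rows(
  series="0 0 -2.5 3 0 0 0;0 0 0 3.5 0 0 0;0 -2 0 0 0 0 0;0 -2 0 0 0 0 0;0 0 0 0 0 0 0;0 0 0 0 0 0 0",
)

```text
clock: 11.3
tcp_pos: [0.4399, -0.1527, 0.1314]
orientation: [-0.001, 0.087, 0.996, 0.0]
wrist_force: [0.0, -0.5, -0.6]
finger_gap: -0.0003
```

```bash
python3 look.py 6; python3 - <<'E'
from h import *
cv2.imwrite("pics/wrist6.png",cams.read_camera("wrist")[:,:,::-1])
E
```

```text
[ 0.43989013 -0.15268181  0.1313807 ] [-0.1558061  -0.18374481] F [ 0.03 -0.47 -0.57] 11.3
```

View pics/wrist6.png

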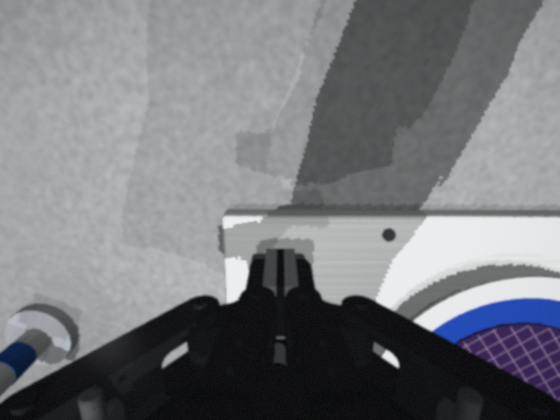

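View pics/s6.png

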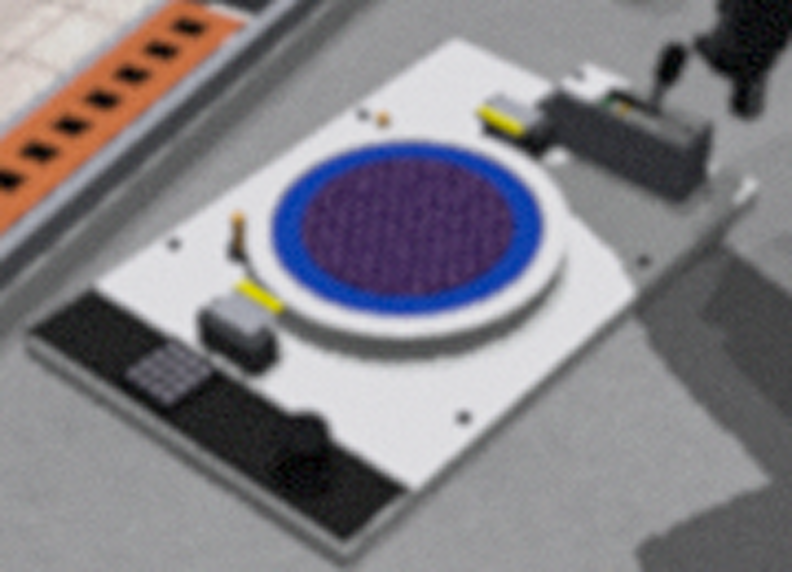

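>>> play_rows(
  series="0 -1 -0.2 -0.6 0 0 0;0 -1 0 0 0 0 0;0 -1 0 0 0 0 0;0 0 0 0 0 0 0;0 -0.5 0 0 0 0 0;0 -0.5 0 0 0 0 0;0 0 0 0 0 0 0",
)

```text
clock: 12.32
tcp_pos: [0.4794, -0.1627, 0.1374]
orientation: [-0.0, 0.088, 0.996, 0.0]
wrist_force: [-0.9, 0.2, -0.4]
finger_gap: 0.0
```

```bash
python3 look.py 7
```

```text
[ 0.47937038 -0.16265247  0.13738997] [-0.11519884 -0.18677058] F [-0.91  0.24 -0.42] 12.325
```

View pics/s7.png

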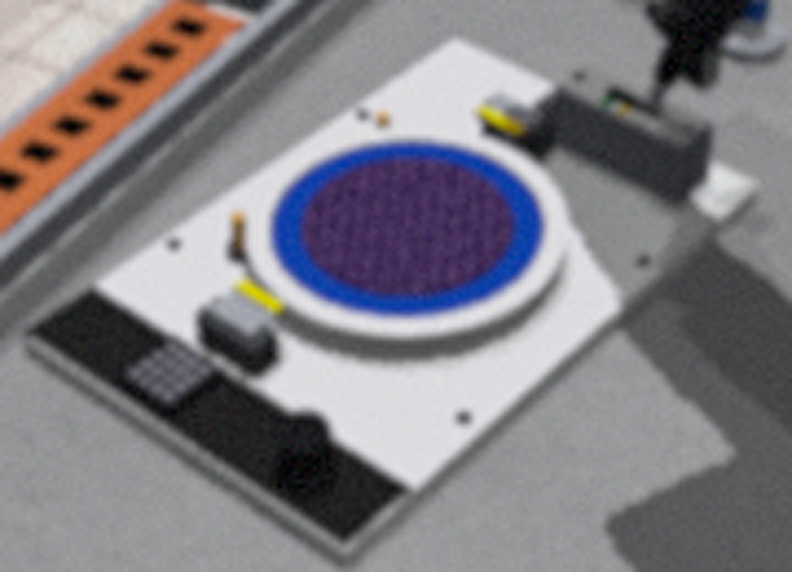

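Fingertips are now right behind the knob (around (680,70)). I'll push.

>>> play_rows(
  series="0 -0.4 0 0 0 0 0;0 -0.4 0 0 0 0 0;0 -0.4 0 0 0 0 0;0 -0.4 0 0 0 0 0;0 0 0 0 0 0 0",
)

```text
clock: 13.05
tcp_pos: [0.496, -0.1658, 0.1377]
orientation: [0.001, 0.088, 0.996, -0.0]
wrist_force: [-0.0, 0.3, -0.1]
finger_gap: -0.0002
```

>>> play_rows(
  series="0 -0.4 0 0 0 0 0;0 -0.4 0 0 0 0 0;0 -0.4 0 0 0 0 0;0 -0.4 0 0 0 0 0;0 -0.4 0 0 0 0 0;0 0 0 0 0 0 0",
)

```text
clock: 13.8
tcp_pos: [0.5145, -0.1689, 0.1375]
orientation: [-0.001, 0.088, 0.996, 0.0]
wrist_force: [-3.1, 0.0, 1.8]
finger_gap: 0.0002
```

```bash
python3 look.py 8
```

```text
[ 0.51447867 -0.16888975  0.13754083] [-0.07954095 -0.18687127] F [-3.1   0.04  1.81] 13.8
```

View pics/s8.png

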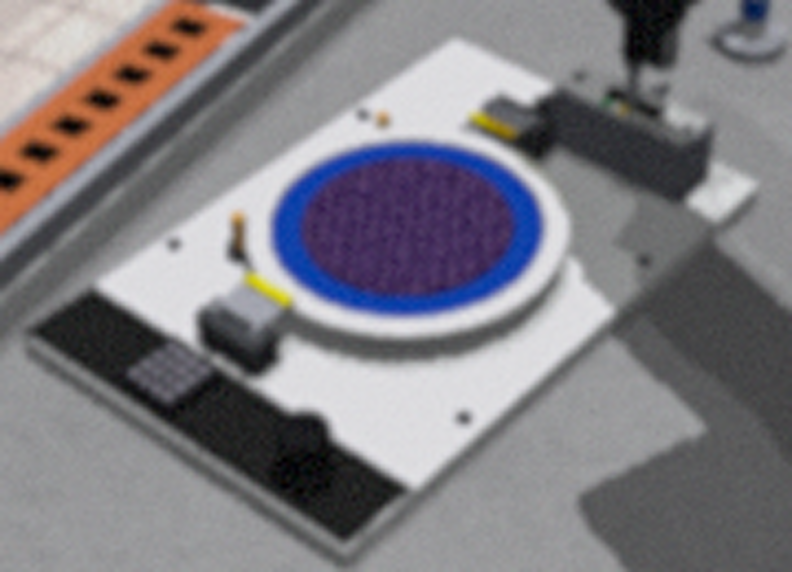

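The jaws have drawn in part-way and the lever is about at its first detent. I'll keep pushing.

>>> play_rows(
  series="0 -0.4 0 0 0 0 0;0 -0.4 0 0 0 0 0;0 -0.4 0 0 0 0 0;0 -0.4 0 0 0 0 0;0 0 0 0 0 0 0",
)

```text
clock: 14.52
tcp_pos: [0.5316, -0.1721, 0.1376]
orientation: [0.001, 0.088, 0.996, -0.0]
wrist_force: [-0.9, 0.9, 0.3]
finger_gap: -0.0002
```

>>> play_rows(
  series="0 -0.3 0 0 0 0 0;0 -0.3 0 0 0 0 0;0 -0.2 0 0 0 0 0;0 0 0 0 0 0 0",
)

```text
clock: 15.02
tcp_pos: [0.5388, -0.1733, 0.1376]
orientation: [0.0, 0.088, 0.996, -0.0]
wrist_force: [0.2, -0.4, -0.6]
finger_gap: 0.0005
```

```bash
python3 look.py 9
```

```text
[ 0.53875318 -0.17331052  0.13756408] [-0.0548678  -0.18704747] F [ 0.21 -0.41 -0.57] 15.025
```

View pics/s9.png

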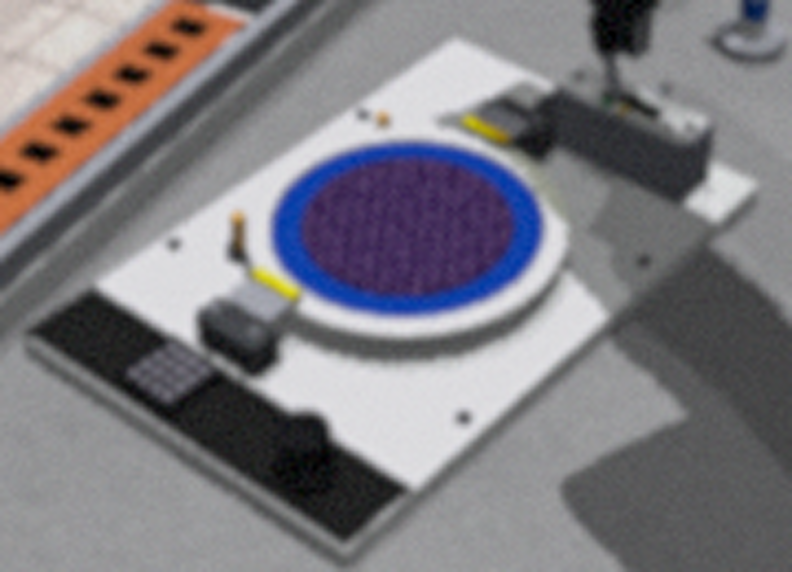

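The contact force has gone to zero, so the lever has probably dropped to its stop. I'll nudge 2–3 mm to feel for the stop, then back off and look.

>>> play_rows(
  series="0 -0.2 0 0 0 0 0;0 0 0 0 0 0 0",
)

```text
clock: 15.38
tcp_pos: [0.5405, -0.1735, 0.1376]
orientation: [-0.0, 0.088, 0.996, -0.0]
wrist_force: [-0.0, 1.1, 1.0]
finger_gap: -0.0002
```

>>> play_rows(
  series="0 1 0 0 0 0 0;0 3 0 0 0 0 0;0 3 0 0 0 0 0;0 3 0 -2 0 0 0;0 0 0 -6 0 0 0;0 0 -5 -3 0 0 0;0 0 -6 0 0 0 0;0 0 -6 0 0 0 0;0 0 -5 0 0 0 0;0 0 0 0 0 0 0",
)

```text
clock: 16.62
tcp_pos: [0.4022, -0.3757, 0.2471]
orientation: [-0.0, 0.09, 0.996, -0.0]
wrist_force: [1.1, 0.4, -0.4]
finger_gap: 0.0
```

```bash
python3 look.py 10; python3 - <<'E'
from h import *
for n,roi in(("top",(255,140,335,240)),("side",(205,170,305,240))):
    im=cams.read_camera(n); e,c=blue(im,roi);cv2.imwrite(f"pics/{n}_full10.png",im[:,:,::-1])
    pts=np.array([ray(cams.get_calibration(n),p[0]+0.,.0475)[:2] for p in cv2.convexHull(c)],np.float32)
    print(n,cv2.fitEllipse(pts*1000))
E
```

```text
[ 0.40217928 -0.37566399  0.24705526] [-0.15457025 -0.40988997] F [ 1.11  0.42 -0.37] 16.625
top ((628.8702392578125, 2.0038414001464844), (186.64944458007812, 187.18800354003906), 12.98520278930664)
side ((624.5035400390625, 1.5109018087387085), (179.998046875, 185.1121368408203), 122.14877319335938)
```

View pics/s10.png

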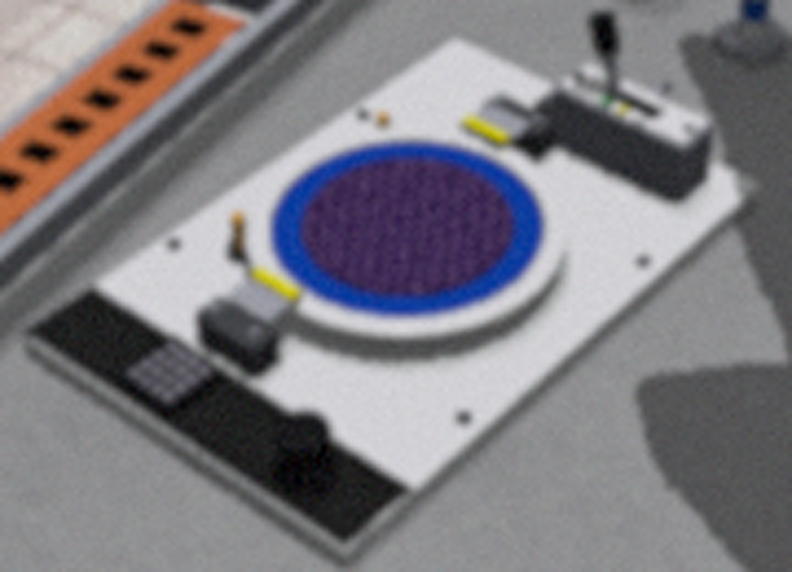

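View pics/t10.png

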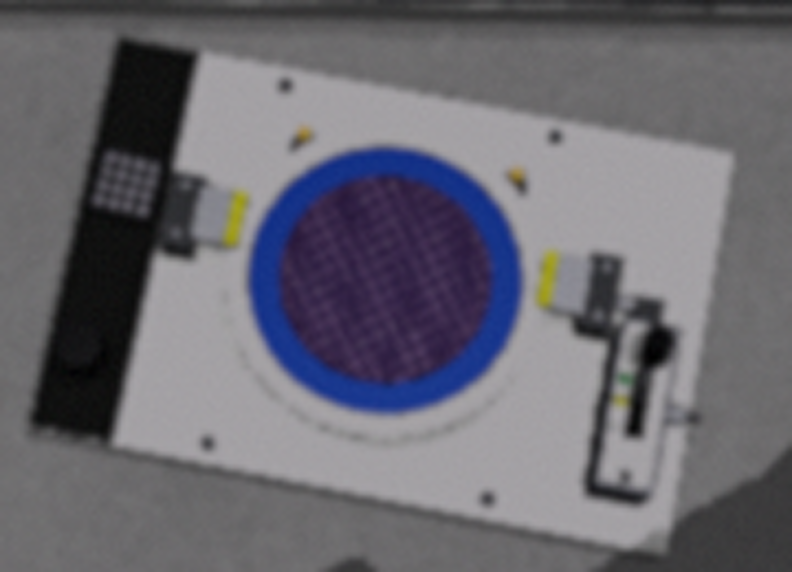

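View pics/top_full10.png

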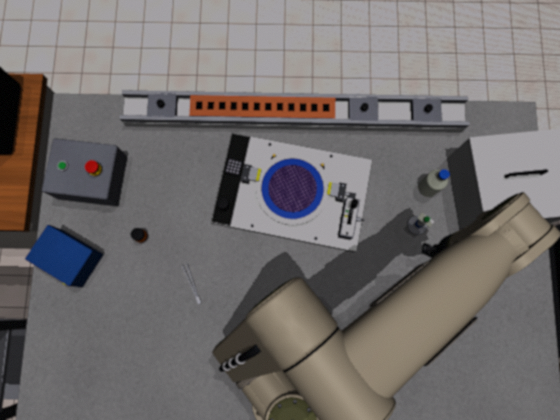

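The lever knob is at (655,343) top and (602,32) side. The predicted positions for the locked stop were (656,349) and (600,30), so it is locked. The jaws are over the rim, the frame hasn't moved, and the other objects look undisturbed. The arm is clear, so I'm handing in.

```bash
python3 -c "
from workcell import workorder
print(workorder.hand_in())"
```

```text
the job is handed in; nothing more can be done
None
```

The frame is home against both stop pins and the clamp lever is at its second stop, so the frame is locked. I handed the job in after about 17 s of the 48 s allowed.

- **Frame:** I pushed it by the rear rim with the open fingertips, about 34 mm forward and 10 mm to the left. At the pins the force was 7 to 8 N, almost straight back along the stage axis, as it should be with both pins bearing. Its centre then measured 118.5 and 117.9 mm from the two pins, against 119 mm when home. It did not move while I worked the lever.
- **Lever:** I pushed it with the closed fingers, past the first click, until the force dropped to zero. The last 2 mm nudge met no contact, so I did not feel the stop itself. In the pictures the knob is within about 1.5 pixels of where the locked position should appear in both views, and the jaws are over the rim.
- **Other checks:** The other objects look unmoved in the last top view, and the arm was clear of everything. The two cameras differ by about 4 mm in absolute forward position, more than the stated 2 mm calibration, but each agrees with its own pin measurements to about 1 mm.

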